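# Unlatch a slide cassette from its staining bath over the drain mark

### The arm

A 6-joint arm with a two-finger parallel gripper is mounted at the origin on a cart in front of the work surface, level with it; the furniture and walls round the work are solid. World frame = base frame: x ahead of the robot, y to its left, z up, the work surface at z = 0. Lengths are in m, angles in rad, forces in N, time in s.
With the tool pointing down it reaches from about 0.15 to 0.775 m from the base axis. Payload 6.1 kg.
Tool frame: the origin (TCP) lies on the centre line of the jaws, within the pads' length; the fingertips stand 22 mm ahead of it and the grasp point (between the pads) lies 3 mm ahead of it; z points along the fingers, y is the line along which they close (so a half turn about z gives the same grasp; the last joint's range is limited). The gripper opens to 85 mm and grips with 20 to 120 N. Pads are 22 mm wide; open, the fingers measure 114 mm over their backs; the gripper's body (76 mm by 85 mm) begins 54 mm behind the grasp point. The pads swing forward as they close: fully open they stand 13 mm farther back than shut.
Start: joints at [-1.293, 0.126, -0.04, 1.405, 0, 1.571], TCP at [0.144, -0.505, 0.253] pointing down, gripper open.
Joint ranges: [-2.72, 2.72], [-0.95, 1.95], [-1.27, 1.35], [-1.78, 2.02], [-1.46, 1.47], [-3.14, 3.14]. Speed limits (rad/s): [2.39, 2.39, 3.01, 3.14, 3.14, 3.14].

### API

Orientations are given as a 3x3 rotation matrix whose columns are the frame's x, y, z axes.
In Python, from plant import ctrl, fingers, kinematics, observe, eyes, workorder gives the robot as it stands. Calls block until the motion is done:
- ctrl.move_to(position, orientation): joint-space move of the TCP to a pose.
- ctrl.movel(position, v=0.15, frame=None): straight line of the TCP; frame=None keeps the orientation; v is the mean speed in m/s.
- ctrl.goto_joints(angles): joint-space move.
- fingers.set_gripper(opening): finger opening in m; the grip force is fixed at half the most; returns when the fingers have stopped.
- ctrl.pause(seconds).
- kinematics.ik(position, orientation): joint angles nearest the present ones, or None.
- observe(): the state.
- eyes.grab_frame(name): name is "scene" or "top" or "wrist"; returns (picture, depth): 384x512x3 uint8, blue, green, red; 384x512 float32, m along the optical axis (not along the pixel's ray), 0 where there is no reading.
- eyes.calibration(name): a dict with "K" (3x3 intrinsics, pixels), "rvec" (rotation vector, rad) and "tvec" (3), from world to camera coordinates, as OpenCV has them. Camera axes: x right, y down, z forward; pixel columns grow to the right and rows downward; lengths in m; the calibration is good to about 2 mm. A picture is of the moment at which its call begins: read the wrist's pose just before it. calibration takes no time and is no camera call; for the wrist camera it gives the pose at the moment of the call.
A pose or a line that the arm cannot do raises ctrl.PlanningError and nothing moves.
- workorder.finish_job(): hands the job in; it is judged then, once.
The state is a dict: "clock": time; "qpos": joint angles; "qd": joint speeds; "tau": joint torques, N m; "eef_pos": TCP position; "tool_rot": TCP orientation; "wrist_force": force on the tool from outside, world axes, zero at the start; "wrist_torque": the same for the moment, N m; "grip_width": finger opening in m; "grip_force": force on a finger pad.
Only numpy, scipy, OpenCV 4.12 (cv2) and the standard library are available. Lean on these libraries where they do the work, as an engineer would, in place of code of your own. Each camera call takes 0.05 s, during which the arm holds its last target. There are 200 camera calls.

### The job

Slide the small steel staining bath, with the slide cassette latched inside it, along the bench plate from its soaking place into the marked outline with the drain slots, keeping it flat on the plate all the way. Only there, pinch the cassette's two side catches together and lift the cassette straight up until its underside is a few centimetres above the bath's rim. Finish like that, still holding the cassette level and still by its pinched catches over the bath, with the bath left standing inside the drain outline and everything else left alone.

Things in the scene. Friction and masses are not known exactly. Their poses are not given: they have to be found in the camera images.
- bench_plate: Fixed pale bare-metal plate, 250 (x) x 380 (y) x 8 mm, lying on the table; origin at the centre of its underside, so its top is 8 mm above the origin. Both marks are engraved on its top.
- soak_mark: Soaking place: engraved rectangular outline, 136 (x) x 84 (y) mm, nothing inside it, flush with the plate's top (drawn only, cannot be felt); origin at its centre on the plate's top. The bath starts here. The two marks may be either way round along the plate, 175 to 225 mm apart.
- drain_mark: Drain place: engraved rectangular outline of the same 136 x 84 mm size, with nine dark drain slots inside it, flush with the plate's top (drawn only); origin at its centre on the plate's top, x along its long side. Turned the same way as the plate.
- bath: Loose open steel trough, 96 (x) x 64 (y) x 50 mm, 0.5 to 0.9 kg; origin centre of underside, z up. Flat outer long sides at y = +-32 mm can be gripped across y. End lugs reach x = +-61 mm at z 45 to 49. Walls, floor 3 mm. Inner lips (z 46 to 50) along both long sides leave a 48 mm slot in y; the cassette's catches hook under them: pulled up unpinched, the cassette takes the bath along.
- cassette: Loose white plastic frame with five upright glass slides, 85 (x) x 44 (y) x 44 mm plus two finger tabs standing up from its middle at +y and -y; about 0.15 kg; origin centre of underside, 3 mm above the bath's origin when seated, axes as the bath's (1 to 2 mm play).
- catch_left (a joint): Inward travel (m) of the spring catch at the cassette's +y side: 0 out and hooked under the bath's lip, past 0.004 clear of it, 0.006 firm stop. Spring 1.5 N at 0, 4.5 N at the stop; springs back when let go. A grip of about 20 N presses both catches to their stops and holds the cassette.
- catch_right (a joint): The same for the catch at the cassette's -y side, moving inward (+y).
- catch_left_tab (a point): Centre of the outer face of the +y finger tab, at cassette (0, 25, 66) mm at rest. The tab is 26 (x) x 7 (y) mm, cassette z 51 to 81 mm, i.e. 4 to 34 mm above the bath's rim when seated; keep fingertips above the rim. Outer faces of the two tabs are 50 mm apart at rest, 38 mm fully pinched.
- catch_right_tab (a point): Centre of the outer face of the -y finger tab: cassette (0, -25, 66) mm at rest.
- vial: Bystander: small upside-down glass vial, 31 mm across, 42 mm high, standing on the plate's far (+x) strip, origin under its centre.
- tape: Bystander: roll of tape lying flat, 62 mm across, 25 mm high, on the plate's far (+x) strip, origin under its centre.
- beaker: Bystander: small glass beaker, 45 mm across, 57 mm high, right of the plate.
- petri: Bystander: covered glass dish, 74 mm across, 18 mm high, left of the plate.
- carton: Bystander: cardboard box, 55 x 82 x 32 mm, left of the plate.
There are look-alikes about, which are no part of the job. Leave any brown or turquoise look-alike of the cassette alone.

How it is judged:
On the way, in this order (a step that is already met when the one before it is completed fails the run):
1. the bath stands inside the drain outline, flat, with the cassette still seated and latched in it (horizontal distance between bath and drain_mark below 0.014 m and angle between the x axis of bath and the x axis of drain_mark, either way round below 0.2 rad and z of bath in the frame of bench_plate below 0.0105 m and angle between bath's own z axis and vertical below 0.06 rad and z of cassette in the frame of bath below 0.01 m and value of joint each of catch_left, catch_right below 0.003 m and linear speed of bath below 0.02 m/s), for 0.2 s.
2. both catches are pinched in while the cassette is still seated (horizontal distance between bath and drain_mark below 0.014 m and angle between the x axis of bath and the x axis of drain_mark, either way round below 0.2 rad and z of bath in the frame of bench_plate below 0.0105 m and angle between bath's own z axis and vertical below 0.06 rad and value of joint each of catch_left, catch_right above 0.0045 m and z of cassette in the frame of bath below 0.01 m), for 0.1 s.
At the end, for the whole second after the job is handed in: Bath flat on the plate within 14 mm and 0.2 rad of the drain mark, touched by nothing; cassette held by the fingers (over 3 N), both catches in beyond 4.5 mm, underside over 60 mm above the bath's underside, within 40 mm sideways of the bath, level within 0.25 rad, still (horizontal distance between bath and drain_mark below 0.014 m and angle between the x axis of bath and the x axis of drain_mark, either way round below 0.2 rad and z of bath in the frame of bench_plate below 0.0105 m and angle between bath's own z axis and vertical below 0.06 rad and value of joint each of catch_left, catch_right above 0.0045 m and z of cassette in the frame of bath above 0.06 m and horizontal distance between cassette and bath below 0.04 m and angle between cassette's own z axis and vertical below 0.25 rad and linear speed of cassette below 0.02 m/s and contact force between the fingers and cassette above 3 N and contact force between cassette and bath below 0.1 N and contact force between each of the arm, the fingers and bath below 0.5 N); the arm keeps its last pose, push and grip.
It fails at once if the bath is lifted off the plate (more than 6 mm) or tipped (z of bath in the frame of bench_plate above 0.014 m or angle between bath's own z axis and vertical above 0.15 rad).
It fails at once if the cassette is drawn out while the bath is away from the drain place (z of cassette in the frame of bath above 0.012 m and horizontal distance between bath and drain_mark above 0.025 m).
It fails at once if a bystander is pushed more than 30 mm (distance of any of vial, tape, beaker, petri, carton from where it was at the start of the episode above 0.03 m).
It also fails if it takes over 45 s, if anything falls off the work surface, if the arm or the gripper's body presses on something with over 40 N, if the wrist force passes 120 N, or if a joint passes its speed limit or range.

## Working session

There is one attempt and no reset: what is moved stays moved. The work goes in short steps, each a Python script; the robot and the scene stay as the last script left them, time stands still between calls to the robot, and variables do not carry over. Pictures are saved under pics/ and viewed, at most 10 in all, crops included, and the job is handed in when it is done.

```bash
mkdir -p pics; ls; python3 - <<'E'
from plant import eyes,observe
import cv2,numpy as np
for n in ("top","scene"):
    p,d=eyes.grab_frame(n); c=eyes.calibration(n)
    cv2.imwrite(f"pics/{n}0.png",p); np.save(f"pics/{n}0.npy",d)
    R=cv2.Rodrigues(np.array(c["rvec"]))[0]; print(n,np.array(c["K"]).tolist(),(-R.T@np.array(c["tvec"]).ravel()).round(3),R.round(2).tolist())
s=observe();print(s["clock"],s["eef_pos"],s["grip_width"])
E
```

```text
pics
top [[417.8714259189165, 0.0, 254.45517319640325], [0.0, 417.8714259189165, 186.97287381603448], [0.0, 0.0, 1.0]] [0.338 0.01  1.58 ] [[0.0, -1.0, -0.01], [-0.99, 0.0, -0.16], [0.16, 0.01, -0.99]]
scene [[466.9930722032488, 0.0, 256.8639361343555], [0.0, 466.9930722032488, 190.51726768777064], [0.0, 0.0, 1.0]] [-0.205  0.443  1.019] [[-0.47, -0.88, 0.01], [-0.64, 0.33, -0.7], [0.61, -0.33, -0.72]]
0.1 [ 0.143897   -0.50454723  0.25261454] 0.0851001723773819
```

View pics/top0.png

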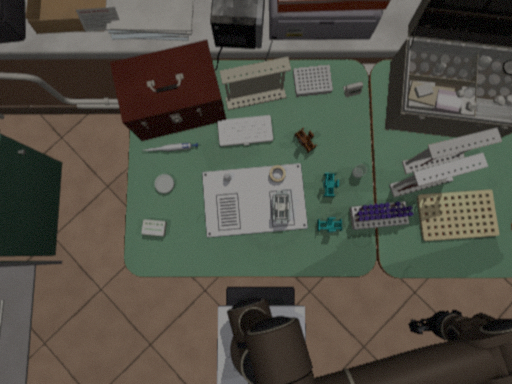

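View pics/scene0.png

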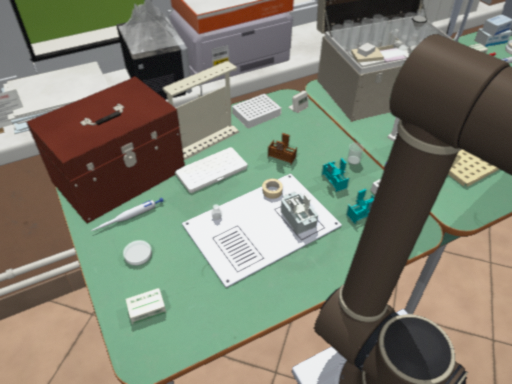

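The top view shows the plate at about (203–306, 165–237). The drain slots are near (228,211) and the steel bath near (281,208), with tape at (278,174) and the vial at (228,178).

Candidates for the cassette are white in the bath (281,208), brown (306,140), and turquoise (330,184) and (329,226). The white one fits: it is white, it sits in the steel bath, and it is on the soak mark. I'll measure it and confirm with a crop.

```bash
cat > h.py <<'E'
import cv2,numpy as np
from plant import eyes,observe,ctrl,fingers,kinematics
def cam(n):
    c=eyes.calibration(n); R=cv2.Rodrigues(np.array(c["rvec"],float))[0]
    return np.array(c["K"]),R,-R.T@np.array(c["tvec"],float).ravel()
def ray(c,uv,z):
    K,R,o=c; uv=np.atleast_2d(uv).astype(float)
    d=np.c_[uv,np.ones(len(uv))]@np.linalg.inv(K).T@R
    return o+d*((z-o[2])/d[:,2])[:,None]
def down(yaw):  # tool z down, tool y along direction yaw (world)
    y=np.array([np.cos(yaw),np.sin(yaw),0]); z=np.array([0,0,-1.]); return np.c_[np.cross(y,z),y,z]
E
python3 - <<'E'
from h import *
p=cv2.imread("pics/top0.png"); d=np.load("pics/top0.npy"); c=cam("top")
m=((p.min(2)>150)&(np.ptp(p,axis=2)<30)).astype(np.uint8)
n,l,s,_=cv2.connectedComponentsWithStats(m)
k=l[195,255]; print(k,s[k])
pts=np.argwhere(l==k)[:,::-1]
W=ray(c,pts,.008)[:,:2].astype(np.float32)
r=cv2.minAreaRect(W); print(r, cv2.boxPoints(r).round(3).tolist())
# slots
sub=np.zeros(m.shape,np.uint8); sub[192:232,216:242]=(p[192:232,216:242].max(2)<140)
q=np.argwhere(sub)[:,::-1]; w=ray(c,q,.008); print("slots",len(q),w.mean(0),w.min(0),w.max(0))
cv2.imwrite("pics/crop0.png",cv2.resize(p[130:245,195:350],None,fx=5,fy=5,interpolation=cv2.INTER_CUBIC))
E
```

```text
0 [     0      0    512    384 196607]
((0.6224326491355896, 0.027801990509033203), (2.0971860885620117, 1.4874483346939087), 89.71852111816406) [[-0.12600000202655792, -1.0169999599456787], [1.3609999418258667, -1.0240000486373901], [1.371000051498413, 1.0729999542236328], [-0.11599999666213989, 1.0800000429153442]]
slots 773 [0.49501134 0.12248701 0.008     ] [0.42201359 0.07317143 0.008     ] [0.5697784  0.16896098 0.008     ]
```

View pics/crop0.png

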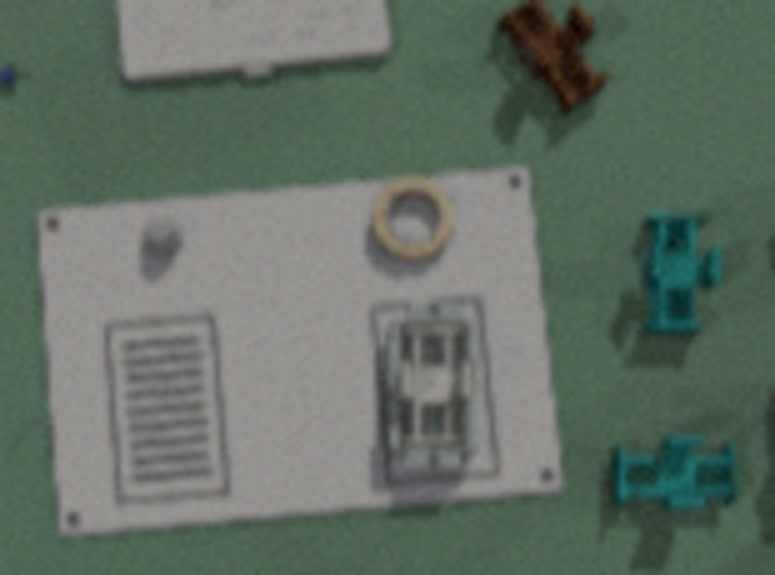

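The crop confirms it: the white-framed cassette is in the grey bath at crop (430,398). The drain outline corners are (108,325), (213,317), (227,493) and (119,501). Next I'll take wrist views over both places for precision.

```bash
python3 - <<'E'
from h import *
c=cam("top")
f=lambda a,z:ray(c,(np.array(a)+.5)/5-.5+[195,130],z)[:,:2]
D=f([(108,325),(213,317),(227,493),(119,501)],.008); print("drain",D.round(3).tolist(),D.mean(0))
P=f([(38,211),(527,168),(563,490),(62,535)],.008); e=P[1]-P[0]; print("plate",P.mean(0),np.linalg.norm(e),np.linalg.norm(P[2]-P[1]),np.arctan2(*(P[0]-P[1])[::-1]))
B=f([(430,325),(430,480)],.056); print("bath",B,B.mean(0))
yaw=np.arctan2(*(P[0]-P[1])[::-1])
b=B.mean(0)
for nm,t in (("bath",b),("drain",D.mean(0))):
    for y in (yaw-np.pi,yaw):
        q=kinematics.ik([*t,.3],down(y)); print(nm,y,q)
t=[b[0]-.06,b[1],.30]
ctrl.move_to(t,down(yaw if kinematics.ik(t,down(yaw)) is not None and abs(kinematics.ik(t,down(yaw))[5])<2 else yaw-np.pi))
K=cam("wrist"); p,d=eyes.grab_frame("wrist"); cv2.imwrite("pics/w0.png",p); np.save("pics/w0.npy",d); np.savez("pics/w0c.npz",K=K[0],R=K[1],o=K[2])
print(K[2],K[1].round(2),observe()["eef_pos"],observe()["clock"])
E
```

```text
drain [[0.56, 0.168], [0.566, 0.088], [0.432, 0.077], [0.426, 0.158]] [0.49618356 0.1228414 ]
plate [0.54135159 0.024057  ] 0.37692614937609026 0.24778692231944216 1.658900008144926
bath [[ 0.55286205 -0.07392421]
 [ 0.43897001 -0.07282852]] [ 0.49591603 -0.07337636]
bath -1.482692645444867 [-0.14689548  0.08585575  0.0176618   1.50260237  0.          2.90659349]
bath 1.658900008144926 [-0.14689548  0.08585575  0.0176618   1.50260237  0.         -0.23499916]
drain -1.482692645444867 [ 0.24269264  0.10468181  0.03857443  1.50468894  0.         -2.98700369]
drain 1.658900008144926 [0.24269264 0.10468181 0.03857443 1.50468894 0.         0.15458896]
[ 0.35250391 -0.08109371  0.41985556] [[-0.09  1.   -0.  ]
 [ 0.94  0.08  0.33]
 [ 0.33  0.03 -0.94]] [ 0.43585436 -0.07397137  0.29987321] 2.0417
```

View pics/w0.png

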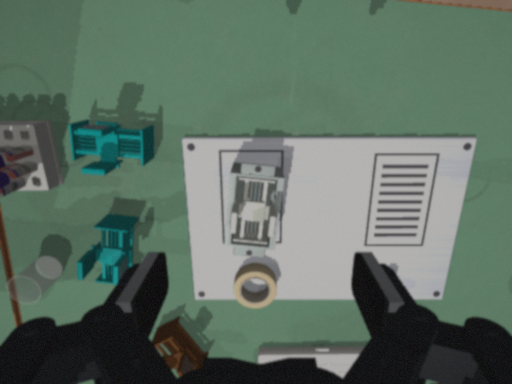

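The wrist view shows the bath with its lugs at about (258,168) and (249,253), the drain outline corners near (377,153), (438,154), (424,246) and (366,246), and tape at (256,286). I'll enlarge the bath.

```bash
python3 - <<'E'
from h import *
p=cv2.imread("pics/w0.png"); z=np.load("pics/w0c.npz"); c=(z["K"],z["R"],z["o"])
cv2.imwrite("pics/crop1.png",cv2.resize(p[145:262,215:300],None,fx=5,fy=5,interpolation=cv2.INTER_CUBIC))
D=ray(c,[(377,153),(438,154),(424,246),(366,246)],.008)[:,:2]; print(D.round(4).tolist(),D.mean(0))
sub=np.zeros(p.shape[:2],np.uint8); sub[160:240,374:430]=p[160:240,374:430].max(2)<110
w=ray(c,np.argwhere(sub)[:,::-1],.008)[:,:2]; print(len(w),cv2.minAreaRect(w.astype(np.float32)),w.mean(0))
B=ray(c,[(258,168),(249,253)],.057)[:,:2]; print(B,B.mean(0),np.linalg.norm(B[0]-B[1]))
E
```

```text
[[0.4338, 0.0779], [0.4281, 0.1569], [0.5618, 0.1729], [0.5692, 0.0902]] [0.49823568 0.12447979]
911 ((0.49654003977775574, 0.12532959878444672), (0.12492161244153976, 0.07390183210372925), 12.486430168151855) [0.49457573 0.12381174]
[[ 0.45384696 -0.07477266]
 [ 0.56666682 -0.07648941]] [ 0.51025689 -0.07563103] 0.11283292501937982
```

View pics/crop1.png

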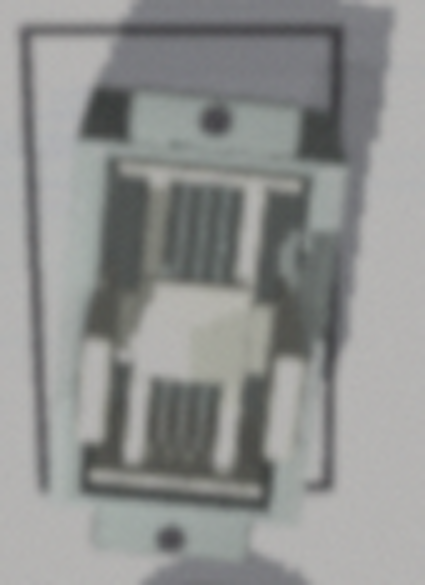

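```bash
python3 - <<'E'
from h import *
z=np.load("pics/w0c.npz"); c=(z["K"],z["R"],z["o"])
C=ray(c,np.array([(78,140),(350,160),(300,522),(50,500)])/5-.4+[215,145],.058)[:,:2]; print(C.round(4).tolist(),C.mean(0))
L=ray(c,np.array([(216,119),(171,538)])/5-.4+[215,145],.057)[:,:2]; print(L.mean(0),np.linalg.norm(L[1]-L[0]))
print("widths",np.linalg.norm(C[1]-C[0]),np.linalg.norm(C[3]-C[0]))
b=L.mean(0); th=np.arctan2(*(L[1]-L[0])[::-1]); print("bath",b,th)
R=down(np.pi/2+th)
ctrl.move_to([*b,.16],R)
ctrl.movel([*b,.051],v=.1)
s=observe(); print(s["clock"],s["eef_pos"],s["wrist_force"])
fingers.set_gripper(.055)
s=observe(); print(s["clock"],s["eef_pos"],s["grip_width"],s["grip_force"],s["wrist_force"],s["wrist_torque"])
E
```

```text
[[0.462, -0.1065], [0.4612, -0.043], [0.5574, -0.0447], [0.5568, -0.108]] [ 0.50935434 -0.07555054]
[ 0.50994082 -0.07589746] 0.11120334431498852
widths 0.06356249354821344 0.0948840185036393
bath [ 0.50994082 -0.07589746] -0.016819492688310882
3.9583 [ 0.51045    -0.07598891  0.05168132] [0.41317188 0.59164387 0.2160669 ]
4.2917 [ 0.51048702 -0.07573634  0.05195685] 0.06289096591050819 68.53610157966614 [-0.83891285  1.42201594  5.86376872] [0.34996265 0.20969852 0.02048069]
```

```bash
python3 - <<'E'
from h import *
R=down(np.pi/2+.09)
ctrl.movel([.4972,.1238,.051],v=.07,frame=R)
ctrl.pause(.3); s=observe(); print(s["clock"],s["eef_pos"],s["grip_width"],s["wrist_force"],s["wrist_torque"])
fingers.set_gripper(.085); ctrl.pause(.3)
s=observe(); print(s["clock"],s["eef_pos"],s["wrist_force"],s["grip_width"])
ctrl.movel([.4972,.1238,.16],v=.1)
ctrl.movel([.437,.12,.30],v=.2)
K=cam("wrist"); p,d=eyes.grab_frame("wrist"); cv2.imwrite("pics/w1.png",p); np.savez("pics/w1c.npz",K=K[0],R=K[1],o=K[2]); print(observe()["clock"])
cv2.imwrite("pics/crop2.png",cv2.resize(p[120:280,170:340],None,fx=3.5,fy=3.5,interpolation=cv2.INTER_CUBIC))
E
```

```text
7.6 [0.49825734 0.12248028 0.05204211] 0.06279043597672881 [ 1.10106366 -6.31187378  5.77016186] [-1.1374962  -0.06006286  0.04889832]
8.2583 [0.49716534 0.12385679 0.05094007] [-0.04297385  0.50481553 -1.30095213] 0.08515470942271312
10.4583
```

View pics/crop2.png

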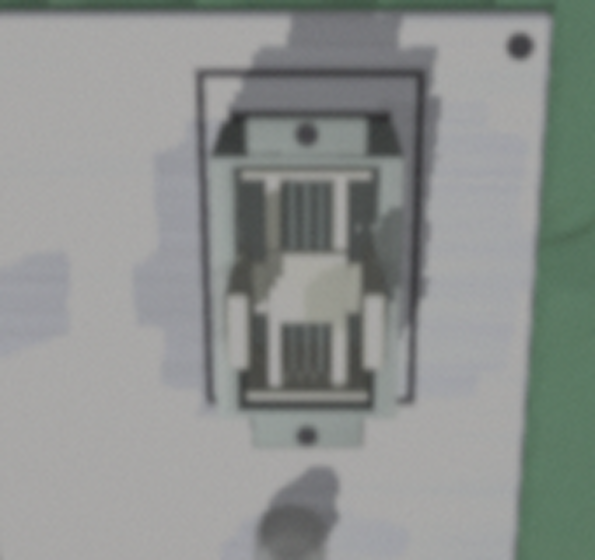

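The bath stands in the outline. Its lug holes are at crop (307,133) and (307,435), and the outline corners are at (200,72), (424,72), (412,402) and (210,402). I'll check those numbers, then pinch.

```bash
python3 - <<'E'
from h import *
z=np.load("pics/w1c.npz"); c=(z["K"],z["R"],z["o"])
f=lambda a,h:ray(c,(np.array(a)+.5)/3.5-.5+[170,120],h)[:,:2]
L=f([(307,133),(307,435)],.057); D=f([(200,72),(424,72),(412,402),(210,402)],.008)
b=L.mean(0); th=np.arctan2(*(L[1]-L[0])[::-1])
print("bath",b,th,np.linalg.norm(L[1]-L[0]),"drain",D.mean(0),np.linalg.norm(D[1]-D[0]),np.linalg.norm(D[2]-D[1]),"off",b-D.mean(0))
if np.linalg.norm(b-D.mean(0))<.007 and abs(th-.09)<.05:
    R=down(np.pi/2+th)
    ctrl.move_to([*b,.15],R)
    ctrl.movel([*b,.089],v=.08); s=observe(); print(s["clock"],s["eef_pos"],s["wrist_force"])
    fingers.set_gripper(.030); ctrl.pause(.4)
    s=observe(); print(s["clock"],s["eef_pos"],s["grip_width"],s["grip_force"],s["wrist_force"],s["wrist_torque"])
    p,d=eyes.grab_frame("scene"); cv2.imwrite("pics/s1.png",cv2.resize(p[150:300,170:370],None,fx=3,fy=3))
E
```

```text
bath [0.4975246 0.12211  ] 0.08914332250959887 0.11112779160627745 drain [0.49801743 0.12343562] 0.08170089871348751 0.13397193040440938 off [-0.00049284 -0.00132562]
12.0667 [0.49785275 0.12218994 0.08947186] [ 0.38275754 -0.2420938  -0.66890704]
13.025 [0.49828302 0.12252027 0.09094293] 0.030735395980557387 53.29182028770447 [-2.84759829  0.36321024 10.5187987 ] [ 0.04941217  0.66046183 -0.0102441 ]
```

Width 30.7 mm isn't the expected 37–38 mm, so I'll look before lifting.

View pics/s1.png

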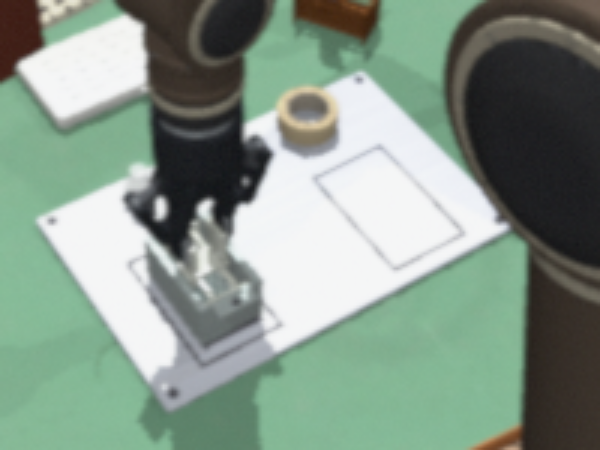

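```bash
python3 - <<'E'
from h import *
p,d=eyes.grab_frame("wrist"); cv2.imwrite("pics/w2.png",p)
s=observe(); print(s["clock"],s["eef_pos"],s["grip_width"],s["grip_force"],s["wrist_force"],s["tau"])
E
```

```text
13.125 [0.49830444 0.12251544 0.09096377] 0.03134039359273638 53.292022347450256 [-2.64545679  0.05169389 11.47051539] [-5.00803571e-01 -3.75654066e+01  2.98753345e+01 -1.24574114e+00
 -2.68610688e-01 -1.13941505e-02]
```

View pics/w2.png

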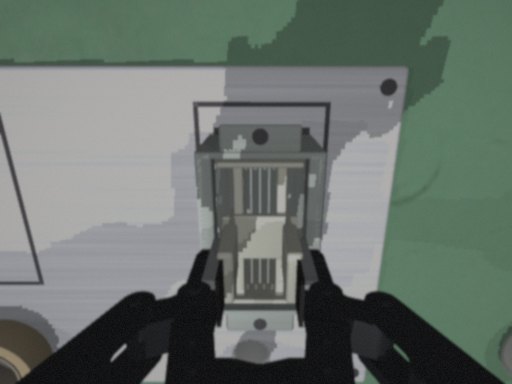

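The scene crop shows the fingers on the tabs region, and the wrist picture has the fingers at (207,265) and (312,265) with slivers of the tabs between them. I'll use wrist depth to measure the finger gap, tip height and tabs.

```bash
python3 - <<'E'
from h import *
K,R,o=cam("wrist"); p,d=eyes.grab_frame("wrist")
v,u=np.mgrid[0:384,0:512]
P=(np.stack([(u-K[0,2])/K[0,0]*d,(v-K[1,2])/K[1,1]*d,d],-1))@R+o
s=observe(); Q=(P-s["eef_pos"])@s["tool_rot"]   # tool frame
for r in (252,260,268,276,284,292,300):
    print(r,[(c,*(Q[r,c]*1000).round().astype(int),p[r,c].max()) for c in list(range(192,240,5))+list(range(284,328,5))])
E
```

```text
252 [(192, np.int64(-35), np.int64(-48), np.int64(83), np.uint8(159)), (197, np.int64(-35), np.int64(-45), np.int64(83), np.uint8(143)), (202, np.int64(7), np.int64(-27), np.int64(12), np.uint8(24)), (207, np.int64(6), np.int64(-24), np.int64(12), np.uint8(25)), (212, np.int64(11), np.int64(-21), np.int64(5), np.uint8(61)), (217, np.int64(12), np.int64(-18), np.int64(2), np.uint8(74)), (222, np.int64(13), np.int64(-16), np.int64(0), np.uint8(99)), (227, np.int64(13), np.int64(-14), np.int64(0), np.uint8(99)), (232, np.int64(13), np.int64(-12), np.int64(1), np.uint8(82)), (237, np.int64(0), np.int64(-12), np.int64(23), np.uint8(93)), (284, np.int64(6), np.int64(11), np.int64(12), np.uint8(82)), (289, np.int64(13), np.int64(12), np.int64(1), np.uint8(102)), (294, np.int64(14), np.int64(14), np.int64(0), np.uint8(108)), (299, np.int64(13), np.int64(16), np.int64(0), np.uint8(105)), (304, np.int64(10), np.int64(19), np.int64(6), np.uint8(63)), (309, np.int64(10), np.int64(22), np.int64(5), np.uint8(58)), (314, np.int64(6), np.int64(25), np.int64(12), np.uint8(21)), (319, np.int64(6), np.
[... 6699 characters left out ...]
p.int64(-10), np.int64(-12), np.int64(-1), np.uint8(132)), (237, np.int64(-40), np.int64(-13), np.int64(37), np.uint8(153)), (284, np.int64(-39), np.int64(14), np.int64(36), np.uint8(141)), (289, np.int64(-11), np.int64(13), np.int64(0), np.uint8(154)), (294, np.int64(-10), np.int64(15), np.int64(-1), np.uint8(133)), (299, np.int64(0), np.int64(15), np.int64(-14), np.uint8(24)), (304, np.int64(1), np.int64(17), np.int64(-15), np.uint8(31)), (309, np.int64(11), np.int64(17), np.int64(-28), np.uint8(22)), (314, np.int64(11), np.int64(18), np.int64(-28), np.uint8(18)), (319, np.int64(12), np.int64(20), np.int64(-28), np.uint8(19)), (324, np.int64(12), np.int64(22), np.int64(-28), np.uint8(21))]
```

The tabs are pinched (outer faces about 37 mm), but the pads tilt because only their lower half overlaps the tabs. A slightly lower regrip will be sounder, so I'll check the fingertip clearance and then regrip.

```bash
cat >> h.py <<'E'
def tip(save=None):
    K,R,o=cam("wrist"); p,d=eyes.grab_frame("wrist"); s=observe()
    v,u=np.mgrid[0:384,0:512]
    P=(np.stack([(u-K[0,2])/K[0,0]*d,(v-K[1,2])/K[1,1]*d,d],-1))@R+o
    Q=(P-s["eef_pos"])@s["tool_rot"]
    if save: cv2.imwrite(save,p)
    m=(p.max(2)<70)&(abs(Q[...,0])<13)&(abs(Q[...,1])>17)&(abs(Q[...,1])<60)&(d>0)
    z=Q[...,2][m&(Q[...,2]<34)]; print("finger z percentiles",np.percentile(z,[90,97,99,99.8]).round(4)) if 0 else print("tip z(mm) hist",np.histogram(z*1000,np.arange(-10,36,3)))
    return Q,p
E
sed -i 's/Q\[...,2\]<34)/Q[...,2]<.034)/' h.py
python3 - <<'E'
from h import *
tip()
s=observe(); e=np.array([.4975,.1221])
fingers.set_gripper(.070); ctrl.pause(.2); tip()
s=observe(); print(s["clock"],s["eef_pos"],s["wrist_force"],s["grip_width"])
E
```

```text
tip z(mm) hist (array([0, 0, 0, 0, 0, 0, 0, 0, 0, 0, 0, 0, 0, 0, 0]), array([-10,  -7,  -4,  -1,   2,   5,   8,  11,  14,  17,  20,  23,  26,
        29,  32,  35]))
tip z(mm) hist (array([0, 0, 0, 0, 0, 0, 0, 0, 0, 0, 0, 0, 0, 0, 0]), array([-10,  -7,  -4,  -1,   2,   5,   8,  11,  14,  17,  20,  23,  26,
        29,  32,  35]))
13.9333 [0.49754238 0.12209082 0.08895089] [0.1684761  0.4813863  1.05613436] 0.07020492505803276
```

```bash
sed -i 's/Q=(P-s\["eef_pos"\])@s\["tool_rot"\]/Q=(P-s["eef_pos"])@s["tool_rot"]*1000/; s/<.034)/<34)/; s/z\*1000/z/' h.py
python3 - <<'E'
from h import *
tip()
ctrl.movel([.4975,.1221,.089],v=.1)
fingers.set_gripper(.050); ctrl.pause(.1); print(observe()["grip_width"]); tip()
E
```

```text
tip z(mm) hist (array([423, 396, 377, 359, 334, 281, 183,  95,  19,  12,   9,   9,   0,
         0,   0]), array([-10,  -7,  -4,  -1,   2,   5,   8,  11,  14,  17,  20,  23,  26,
        29,  32,  35]))
0.04985336595851196
tip z(mm) hist (array([380, 361, 309, 193, 209, 172, 152, 103,  24,  17,  12,   1,   0,
         0,   0]), array([-10,  -7,  -4,  -1,   2,   5,   8,  11,  14,  17,  20,  23,  26,
        29,  32,  35]))
```

Tips reach about 17 mm past the TCP at this opening, so TCP z = 0.082 keeps them above the rim (0.058).

```bash
python3 - <<'E'
from h import *
fingers.set_gripper(.065)
ctrl.movel([.4975,.1221,.082],v=.05)
fingers.set_gripper(.030); ctrl.pause(.3)
s=observe(); print(s["clock"],s["eef_pos"],s["grip_width"],s["grip_force"],s["wrist_force"])
Q,p=tip()
for r in (260,276,292): print(r,[(c,*(Q[r,c].round().astype(int).tolist()),int(p[r,c].max())) for c in (207,212,217,222,227,232,289,294,299,304,309)])
E
```

```text
16.0333 [0.49802645 0.12212533 0.08377772] 0.031182056938307987 59.06059384346008 [-3.24709818 -1.30649538 11.05445143]
tip z(mm) hist (array([218, 186, 157, 155, 141, 150, 121, 106,  53,  18,   0,   1,  25,
         1,   0]), array([-10,  -7,  -4,  -1,   2,   5,   8,  11,  14,  17,  20,  23,  26,
        29,  32,  35]))
260 [(207, 10, -22, -1, 55), (212, 10, -20, -1, 59), (217, 13, -17, -6, 87), (222, 14, -15, -7, 90), (227, 14, -13, -7, 91), (232, 11, -12, -3, 76), (289, 14, 12, -7, 86), (294, 14, 14, -7, 95), (299, 14, 16, -6, 95), (304, 12, 18, -4, 71), (309, 11, 21, -1, 63)]
276 [(207, 11, -20, -13, 64), (212, 10, -19, -13, 64), (217, 10, -17, -13, 21), (222, 7, -15, -8, 106), (227, 7, -13, -8, 115), (232, 6, -11, -6, 80), (289, 7, 12, -7, 143), (294, 7, 14, -8, 161), (299, 9, 15, -10, 71), (304, 11, 17, -13, 44), (309, 10, 19, -13, 62)]
292 [(207, 11, -19, -24, 23), (212, 6, -18, -16, 23), (217, 6, -16, -16, 25), (222, -1, -16, -7, 84), (227, -1, -14, -7, 97), (232, -2, -12, -7, 77), (289, -1, 12, -8, 150), (294, 0, 14, -8, 155), (299, 2, 16, -12, 41), (304, 5, 17, -16, 39), (309, 11, 17, -24, 25)]
```

```bash
python3 - <<'E'
from h import *
for z in (.090,.100):
    ctrl.movel([.4975,.1221,z],v=.03); ctrl.pause(.2)
    s=observe(); print(s["clock"],s["eef_pos"],s["grip_width"],s["grip_force"],s["wrist_force"])
    K,R,o=cam("wrist"); p,d=eyes.grab_frame("wrist")
    v,u=np.mgrid[0:384,0:512]; P=np.stack([(u-K[0,2])/K[0,0]*d,(v-K[1,2])/K[1,1]*d,d],-1)@R+o
    Q=(P-s["eef_pos"])@s["tool_rot"]*1000
    for nm,m in (("tab",(abs(abs(Q[...,1])-13.5)<1.5)&(abs(Q[...,0])<13)&(Q[...,2]>-12)&(Q[...,2]<4)&(p.max(2)>85)),
                 ("lug",(abs(Q[...,1])<12)&(Q[...,0]<-51)&(Q[...,0]>-59)),("rim",(abs(abs(Q[...,1])-29)<2)&(Q[...,0]<-20)&(Q[...,0]>-44))):
        print(nm,m.sum(),np.median(P[m][:,2]).round(4))
    cv2.imwrite("pics/l.png",p)
E
```

```text
16.7 [0.49734869 0.12206478 0.08967197] 0.0312127588068021 57.90553271770477 [ 1.21346799  0.53560188 -1.94130891]
tab 759 0.0972
lug 454 0.0567
rim 10 0.0107
17.4333 [0.49736385 0.1220671  0.0998534 ] 0.031013411231738678 57.906652092933655 [-0.24892597 -0.78418018 -1.05137209]
tab 749 0.1074
lug 333 0.0567
rim 41 0.011
```

The cassette rises with the tool and the bath's lug stays at 56.7 mm, so I'll complete the lift.

```bash
python3 - <<'E'
from h import *
ctrl.movel([.4975,.1221,.157],v=.05); ctrl.pause(.5)
s=observe(); print(s["clock"],s["eef_pos"],s["grip_width"],s["grip_force"],s["wrist_force"])
p,_=eyes.grab_frame("scene"); q,_=eyes.grab_frame("wrist")
cv2.imwrite("pics/f.png",np.hstack([cv2.resize(p[120:300,170:370],(400,360)),cv2.resize(q,(400,360))]))
E
```

```text
19.275 [0.49749042 0.12211671 0.15698746] 0.03121197447223806 57.906553745269775 [ 0.38123648 -0.06747248 -0.39580129]
```

View pics/f.png

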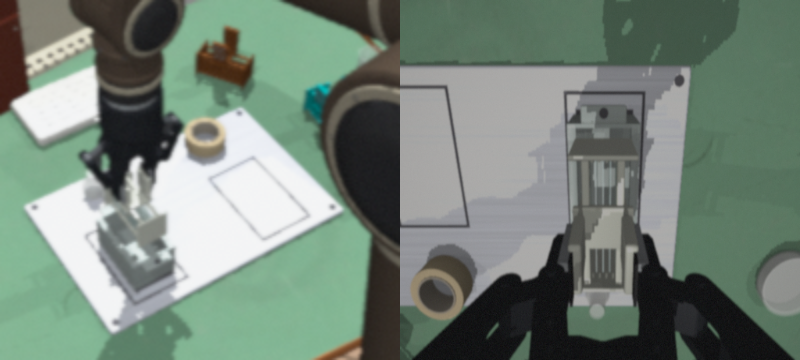

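The cassette hangs level above the bath (left panel about (150,215)), and the bath is still in the drain outline (about (137,255)). Handing in.

```bash
python3 -c "
from plant import workorder
print(workorder.finish_job())"
```

```text
the job is handed in; nothing more can be done
None
```

The job is handed in, with no verdict returned: the bath stands about 1.5 mm from the drain mark's centre by camera, and the cassette is held still by its pinched catches about 3 cm above the rim, 19.3 s on the clock at my last check before hand-in.

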